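Feed a bearing ball into the dish and present it a quarter turn round

TASK

Pull the ball feeder's sprung lever towards the robot through its full stroke, so that the steel ball rolls down the chute into the dish, then ease the lever slowly back to rest without letting it snap back. Then take the dish by its upright grip, lift it straight up about a hand's width (10 cm) clear of the bench, and only then turn it a quarter turn about the vertical, either way round, keeping it level and the ball in its middle all the while. Finish while still holding the dish up there, steady and level, turned, with the ball in the middle.

Things in the scene. Friction and masses are not known exactly. Their poses are not given: they have to be found in the camera images.
- feeder: fixed grey ball feeder. Origin: centre of the dish seat (84 mm disc, 4 mm thick) at bench level. Open chute at its +y side: mouth at y = 60 mm, floor 36 mm up there, rising at 12 degrees to a back wall at y = 127 mm, nowhere over 80 mm high. The lever's two cheeks stand at x = -38, y = 88 mm, 116 mm high. The lever is pulled along the feeder's own -x, roughly towards the robot
- lever_arm (a joint): sprung lever, rad: 0 at rest (leaning back 0.35 rad, gate shut before the ball), 0.7 at the end of its stroke (leaning forward 0.35, gate up; the ball is free by about 0.55). Hinge along the feeder's y at x = -38, y = 88, z = 105 mm of the feeder. Springs back: 0.20 N m at rest, 0.45 at full stroke (2 to 5 N at the handle); let go from there it snaps back
- lever_handle (a point): middle of the lever's black T-handle, a round bar 16 mm thick and 56 mm long along the feeder's y, 90 mm from the hinge, about 190 mm above the bench at rest; moves with the lever about 62 mm along feeder -x over the stroke, in an arc 5 mm higher in the middle. Can be taken from above, one finger before and one behind it
- dish: round dark steel dish, 104 mm diameter, 0.15 to 0.24 kg, loose on the seat. Origin: centre of its underside. Inside is a shallow cone (10 degrees), lowest at the centre, 6 mm above the underside; rim 24 mm high. z is up when level; the grip is at its own -y side, away from the chute. At first its axes are parallel to the feeder's within 3 degrees
- dish_grip (a point): point to hold on the dish's upright grip block: 68 mm from the dish's centre along the dish's -y, 56 mm above its underside, 14 mm below the block's top. The block is 14 mm thick along the dish's y, 30 mm wide along its x, 70 mm high from the underside
- dish_middle (a point): where the ball's centre is when it rests in the middle of the dish: on the dish's axis, 18 mm above its underside
- ball_center (a point): centre of the steel ball, 24 mm diameter, 56 g; at first it waits in the chute behind the gate
Not all that is in view belongs to the job. Leave any red or turquoise look-alike of the dish alone.

How it is judged (in metres and radians):
On the way, in this order (a step that is already met when the one before it is completed fails the run):
1. the lever is pulled through its full stroke (value of joint lever_arm above 0.6 rad), for 0.1 s.
2. the lever is back at rest and the ball lies in the middle of the dish (value of joint lever_arm below 0.06 rad and distance between ball_center and dish_middle below 0.012 m), for 0.2 s.
3. the dish is lifted straight up, not yet turned, the ball in its middle (height (world z) of dish above 0.06 m and angle between the x axis of dish and the x axis of feeder, either way round below 0.35 rad and distance between ball_center and dish_middle below 0.02 m), for 0.1 s.
At the end, for the whole second after the job is handed in: Gripper holds the dish, underside at least 70 mm above the bench, clear of the feeder, under 20 mm/s, level within 0.12 rad, a quarter turn (either way) from the feeder's axes within 0.2 rad; ball within 12 mm of the dish's middle; lever under 0.06 rad (all of step 2 and height (world z) of dish above 0.07 m and angle between the x axis of dish and the y axis of feeder, either way round below 0.2 rad and angle between dish's own z axis and vertical below 0.12 rad and linear speed of dish below 0.02 m/s and contact force between the fingers and dish above 2 N and contact force between dish and feeder below 0.1 N); the arm keeps its last pose, push and grip.
It fails at once if the lever is let snap back (faster than 2 rad/s) (velocity of joint lever_arm below -2 rad/s).
It fails at once if the dish is tilted by more than 0.2 rad (angle between dish's own z axis and vertical above 0.2 rad).
It fails at once if the ball strays more than 25 mm from the middle of the lifted dish (height (world z) of dish above 0.025 m and distance between ball_center and dish_middle above 0.025 m).
It also fails if it takes over 64 s, if anything falls off the work surface, if the arm or the gripper's body presses on something with over 40 N, if the wrist force passes 120 N, or if a joint passes its speed limit or range.

ROBOT

A 6-joint arm with a two-finger parallel gripper is mounted at the origin on a cart in front of the work surface, level with it; the furniture and walls round the work are solid. World frame = base frame: x ahead of the robot, y to its left, z up, the work surface at z = 0. Lengths are in m, angles in degrees, forces in N, time in s.
With the tool pointing down it reaches from about 0.4 to 0.825 m from the base axis. Payload 7 kg.
Tool frame: the origin (TCP) lies at the very end of the fingers, on their centre line; the grasp point (between the pads) lies 19 mm behind it (ctrl.hold_point_z is the distance from the TCP to the grasp point, in m); z points along the fingers, y is the line along which they close (so a half turn about z gives the same grasp; the last joint's range is limited). The gripper opens to 88 mm and grips with 3 to 60 N. Pads are 19 mm wide; open, the fingers measure 130 mm over their backs; the gripper's body (78 mm by 193 mm) begins 47 mm behind the grasp point.
Start: joints at [83.658, 20.546, 0.682, 0, -70.136, -16.507], TCP at [0.262, 0.622, 0.227] pointing down, gripper open.
Joint ranges: [-176.03, 176.03], [-82.01, 121.73], [-58.28, 71.71], [-173.87, 95.51], [-174.79, -0.11], [-173.66, 173.66]. Speed limits (degrees/s): [136.94, 136.94, 172.46, 180, 180, 180].

INTERFACE

Orientations are given as [roll, pitch, yaw] about the fixed x, y, z axes, in that order (R = Rz(yaw) Ry(pitch) Rx(roll)).
In Python, from plant import sensors, viewer, workorder, ctrl gives the robot as it stands.
- The arm moves only by the shell command python3 -m pendant 'ROWS'. ROWS is JSON, a list of rows, each a list of 3 entries, a list of its own where there are three numbers: the opening, from -1 (shut) to 1 (fully open), so that 0 is half open, then the shift along the tool's x, y, z in m, then the turn, a rotation vector about the tool's x, y, z in degrees. A call has 1 to 10 rows; each row is the pose to reach, as a shift and turn from the pose commanded when the call began, along the tool's axes at that moment; what a row does not reach only later rows make up. A row lasts 1/12 s, in which the tool goes at most 41.7 mm and 7.16 degrees, less where a joint would pass 70% of its speed; a pose out of reach is approached as far as the arm can. A call with a gripper value outside its range is refused whole. The fingers move at their own pace and stop on an object; the grip force is fixed at half the most. Time passes only in rows, so rows that repeat a pose let the fingers close. It gives the time, the measured TCP pose, the force, the opening and the grip force at its end, in the units of the state.
- sensors.get_obs(): the state, without advancing time (a new reading comes with each control period).
- viewer.snapshot(name): name is "side" or "top" or "wrist"; returns the picture (420x560x3 uint8, red, green, blue); there is no depth.
- viewer.camera_params(name): a dict with "fx", "fy", "cx", "cy" (pixels), "extrinsics" (4x4, takes a point from world to camera coordinates). Camera axes: x right, y up, looking along -z (the intrinsics and any distortion apply to the point x, -y, -z); pixel columns grow to the right and rows downward; lengths in m; the calibration is good to about 2 mm. A picture is of the moment at which its call begins: read the wrist's pose just before it. camera_params takes no time and is no camera call; for the wrist camera it gives the pose at the moment of the call.
- workorder.close_job(): hands the job in; it is judged then, once.
The state is a dict: "clock": time; "joint_pos": joint angles; "qvel": joint speeds; "tau": joint torques, N m; "tool_pos": TCP position; "orientation": TCP orientation; "force": force on the tool from outside, world axes, zero at the start; "moment": the same for the moment, N m; "opening": finger opening in m; "gripper_force": force on a finger pad.
Only numpy, scipy, OpenCV 4.12 (cv2) and the standard library are available. Lean on these libraries where they do the work, as an engineer would, in place of code of your own. Each camera call takes 0.05 s, during which the arm holds its last target. There are 200 camera calls.

## Working session

There is one attempt and no reset: what is moved stays moved. The work goes in short steps, Python scripts to look and compute and a shell command to move; the robot and the scene stay as the last step left them, time stands still between calls to the robot, and variables do not carry over. Pictures are saved under pics/ and viewed, at most 10 in all, crops included, and the job is handed in when it is done.

```bash
mkdir -p pics; ls
python3 - <<'E'
from plant import sensors, viewer, workorder, ctrl
import cv2,numpy as np
o=sensors.get_obs();print(o, ctrl.hold_point_z)
for n in("side","top","wrist"):
    p=viewer.camera_params(n);print(n,p)
    cv2.imwrite(f"pics/{n}0.png",viewer.snapshot(n)[:,:,::-1])
E
```

```text
pics
{'clock': 0.0, 'joint_pos': array([ 8.36559395e+01,  2.05905694e+01,  6.34542076e-01, -2.06899592e-02,
       -7.01367000e+01, -1.65064882e+01]), 'qvel': array([0.01302356, 0.03877212, 0.04874617, 0.01095786, 0.01225596,
       0.05534144]), 'tau': array([ 7.34117912e-04, -5.82710373e+01,  2.93064415e+01,  6.99800581e+00,
        6.95346709e-03, -1.59070282e-04]), 'tool_pos': array([0.26195763, 0.62156317, 0.22563651]), 'orientation': array([ 1.79905567e+02, -7.70024063e-03, -2.28575880e+01]), 'force': array([ 0.75172633, -0.16749797,  0.19532932]), 'moment': array([-0.00438358,  0.01870556,  0.06299562]), 'gripper_force': 0.0, 'opening': 0.08735879144159651} 0.0188
side {'fx': 445.456770951891, 'fy': 445.456770951891, 'cx': 280.2070750722674, 'cy': 210.51082944788408, 'extrinsics': array([[-0.99970745,  0.01394779, -0.01976024,  0.51874867],
       [-0.0241046 , -0.64188796,  0.76641948, -0.10104763],
       [-0.001994  ,  0.76667158,  0.64203638, -0.95512386],
       [ 0.        ,  0.        ,  0.        ,  1.        ]])}
top {'fx': 490.0061288324595, 'fy': 490.0061288324595, 'cx': 270.88189804932415, 'cy': 204.3084834313249, 'extrinsics': array([[-1.08668537e-03, -9.99957241e-01, -9.18337757e-03,
        -2.06666980e-02],
       [ 9.87881352e-01, -2.49879895e-03,  1.55190819e-01,
        -5.28729804e-01],
       [-1.55207131e-01, -8.90344385e-03,  9.87841827e-01,
        -1.11020745e+00],
       [ 0.00000000e+00,  0.00000000e+00,  0.00000000e+00,
         1.00000000e+00]])}
wrist {'fx': 348.03680637001986, 'fy': 348.03680637001986, 'cx': 286.6875421508461, 'cy': 204.01007591284102, 'extrinsics': array([[-0.38898178, -0.92124291,  0.00215996,  0.67380671],
       [ 0.88883982, -0.37591436, -0.26201559,  0.03489791],
       [ 0.24219196, -0.09999943,  0.96506122, -0.39144378],
       [ 0.        ,  0.        ,  0.        ,  1.        ]])}
```

View pics/top0.png

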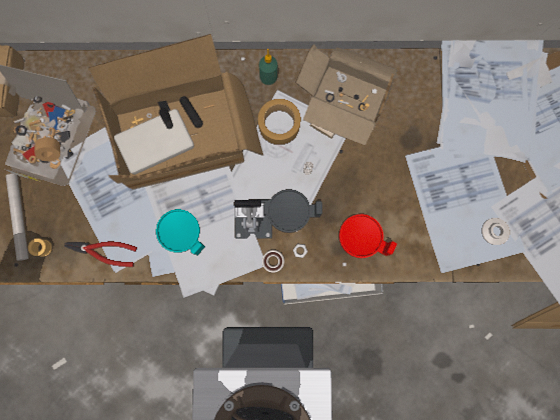

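View pics/side0.png

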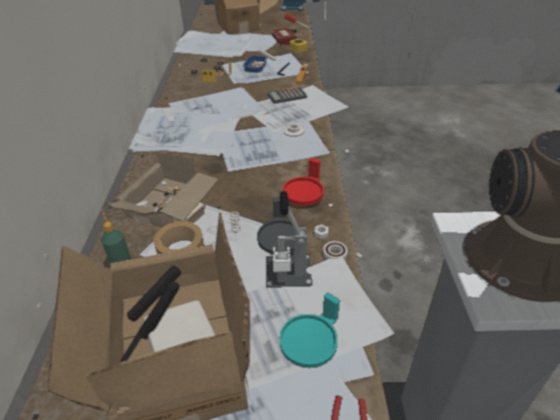

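The top view shows the grey feeder at about (252,218), the dark dish at (290,210) and its grip at (320,210). The red dish at (362,236) and the turquoise one at (178,230) are decoys. The side view shows the dish at (278,237), its grip at (283,203) and the feeder at (288,262). I'll zoom in next.

Run:
```python
import cv2,numpy as np
a=cv2.imread("pics/top0.png")[180:260,215:335];b=cv2.imread("pics/side0.png")[180:300,240:340]
a=cv2.resize(a,None,fx=4,fy=4,interpolation=cv2.INTER_CUBIC);b=cv2.resize(b,None,fx=3,fy=3,interpolation=cv2.INTER_CUBIC)
c=np.zeros((360,790,3),np.uint8);c[:320,:480]=a;c[:360,485:785]=b
cv2.imwrite("pics/crop0.png",c)
```

```text
(no output)
```

View pics/crop0.png

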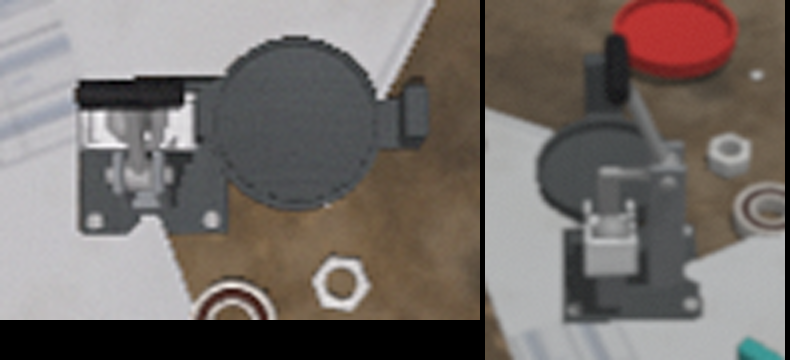

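The crop shows the handle bar at top-view pixels (234–261, 203.5) and side-view pixel (284,203). In the top view the dish rim is centred at (289,211) and the grip top at (319,207.5).

```bash
cat > h.py <<'E'
import numpy as np,cv2
from plant import viewer
def ray(p,uv):
    E=p["extrinsics"];R,t=E[:3,:3],E[:3,3]
    d=np.array([(uv[0]-p["cx"])/p["fx"],-(uv[1]-p["cy"])/p["fy"],-1.])
    return -R.T@t,R.T@d
def onz(p,uv,z):
    c,d=ray(p,uv);return c+d*(z-c[2])/d[2]
def tri(rs):
    A=0;b=0
    for c,d in rs:
        d=d/np.linalg.norm(d);M=np.eye(3)-np.outer(d,d);A=A+M;b=b+M@c
    return np.linalg.solve(A,b)
def comps(mask,n=4):
    k,l,s,c=cv2.connectedComponentsWithStats(mask.astype(np.uint8))
    return [(l==i) for i in 1+np.argsort(-s[1:,4])[:n]]
E
python3 - <<'E'
from h import *
T=viewer.camera_params("top");S=viewer.camera_params("side")
im=cv2.imread("pics/top0.png")
np.set_printoptions(precision=4,suppress=True)
g=im.max(2).astype(int)
m=np.zeros(g.shape,bool);m[195:212,225:268]=g[195:212,225:268]<35
for c in comps(m,2):
    pts=np.argwhere(c)[:,::-1].astype(np.float32);print("handle",len(pts),cv2.minAreaRect(pts),pts.min(0),pts.max(0))
s=cv2.imread("pics/side0.png").max(2).astype(int);ms=np.zeros(s.shape,bool);ms[188:218,270:295]=s[188:218,270:295]<35
for c in comps(ms,2):
    pts=np.argwhere(c)[:,::-1];print("side",len(pts),pts.mean(0),pts.min(0),pts.max(0))
sub=im[180:260,215:335]
c=cv2.HoughCircles(cv2.resize(sub.max(2),None,fx=4,fy=4,interpolation=cv2.INTER_CUBIC),cv2.HOUGH_GRADIENT,1,200,param1=80,param2=15,minRadius=70,maxRadius=110)
c=c[0][0];uv=(215+(c[0]+.5)/4-.5,180+(c[1]+.5)/4-.5);print("dish",c,uv,onz(T,uv,.028),"r mm",c[2]/4/490*1.08)
print("griptop",onz(T,(319,207.4),.074))
print("handle z.19",onz(T,(234.3,203.6),.19),onz(T,(261,203.2),.19), tri([ray(T,(247.6,203.5)),ray(S,(283.7,203.3))]))
# feeder plate front edge / corners: screws
print("screws",[onz(T,u,.005) for u in((239,235),(268,235))])
E
```

```text
handle 45 ((249.0, 202.0), (6.0, 22.0), 90.0) [238. 199.] [260. 205.]
handle 14 ((247.0, 205.5), (1.0, 10.0), 90.0) [242. 205.] [252. 206.]
side 63 [282.4762 205.8095] [280 193] [286 214]
side 3 [285. 202.] [284 201] [286 203]
dish [294.5 124.5  87.5] (np.float32(288.25), np.float32(210.75)) [ 0.5152 -0.0627  0.028 ] r mm 0.04821429
griptop [ 0.5161 -0.1315  0.074 ]
handle z.19 [0.507  0.0518 0.19  ] [ 0.5077 -0.0028  0.19  ] [0.5085 0.0248 0.1857]
screws [array([0.4599, 0.0554, 0.005 ]), array([ 0.4598, -0.0143,  0.005 ])]
```

```bash
cat >> h.py <<'E'
from plant import sensors
from scipy.spatial.transform import Rotation as Ro
def go(xyz,rpy):
    "shift and turn in tool axes from the present pose to a world pose"
    o=sensors.get_obs();R=Ro.from_euler("xyz",o["orientation"],degrees=True)
    print("t",round(o["clock"],2),"pos",o["tool_pos"].round(4),"rpy",o["orientation"].round(2),"F",o["force"].round(1),"open",round(o["opening"],4))
    print("shift",R.inv().apply(np.array(xyz)-o["tool_pos"]).round(4),"turn",(R.inv()*Ro.from_euler("xyz",rpy,degrees=True)).as_rotvec(degrees=True).round(2))
E
python3 -m pendant '[[0,[0,0,-0.04],[0,0,0]],[0,[0.02,0.02,-0.08],[0,0,7]],[0,[0.459,0.455,-0.10],[0,0,67.1]],[0,[0.459,0.455,-0.10],[0,0,67.1]],[0,[0.459,0.455,-0.10],[0,0,67.1]],[0,[0.459,0.455,-0.10],[0,0,67.1]],[0,[0.459,0.455,-0.10],[0,0,67.1]],[0,[0.459,0.455,-0.10],[0,0,67.1]],[0,[0.459,0.455,-0.10],[0,0,67.1]],[0,[0.459,0.455,-0.10],[0,0,67.1]]]'
python3 -c "
from h import *
go([.508,.025,.30],[180,0,-90])"
```

```text
clock: 0.98
tool_pos: [0.3983, 0.2898, 0.3147]
orientation: [-180.0, 0.0, -87.5]
force: [1.1, 0.6, -0.1]
opening: 0.0436
gripper_force: 0.0
t 0.98 pos [0.3983 0.2898 0.3147] rpy [-1.7999e+02  2.0000e-02 -8.7470e+01] F [ 1.1  0.6 -0.1] open 0.0436
shift [ 0.2694 -0.098   0.0146] turn [-0.01  0.02  2.53]
```

```bash
python3 -m pendant '[[0,[0.27,-0.098,0.015],[0,0,2.5]],[0,[0.27,-0.098,0.015],[0,0,2.5]],[0,[0.27,-0.098,0.015],[0,0,2.5]],[0,[0.27,-0.098,0.015],[0,0,2.5]],[0,[0.27,-0.098,0.015],[0,0,2.5]],[0,[0.27,-0.098,0.015],[0,0,2.5]],[0,[0.27,-0.098,0.015],[0,0,2.5]],[0,[0.27,-0.098,0.015],[0,0,2.5]],[0,[0.27,-0.098,0.015],[0,0,2.5]],[0,[0.27,-0.098,0.015],[0,0,2.5]]]'
python3 -c "
from h import *
go([.5085,.025,.179],[180,0,-90])
cv2.imwrite('pics/w1.png',viewer.snapshot('wrist')[:,:,::-1])
p=viewer.camera_params('wrist')
def proj(X):
    c=p['extrinsics'][:3]@np.r_[X,1];return (p['cx']+p['fx']*c[0]/-c[2],p['cy']+p['fy']*c[1]/c[2])
print(proj([.5085,.025,.19]),proj([.515,-.0627,.028]),proj([.516,-.1315,.074]))"
```

```text
clock: 1.82
tool_pos: [0.5093, 0.0267, 0.2992]
orientation: [180.0, 0.0, -89.7]
force: [-0.2, 0.5, -0.1]
opening: 0.0441
gripper_force: 0.0
t 1.82 pos [0.5093 0.0267 0.2992] rpy [179.97   0.   -89.72] F [-0.2  0.5 -0.1] open 0.0441
shift [0.0017 0.0008 0.1202] turn [0.03 0.   0.28]
(np.float64(286.26610946719916), np.float64(197.77171481790774)) (np.float64(281.1438198598649), np.float64(92.23029228689722)) (np.float64(279.5969952294436), np.float64(17.901202298756374))
```

View pics/w1.png

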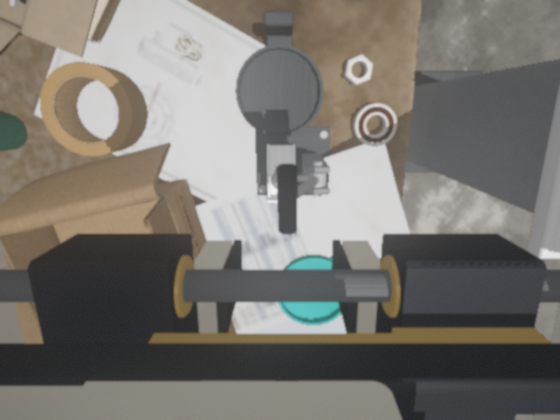

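The wrist view has the handle centred at (287,199) and the dish at (279,90), both within 2 px of the prediction. I'll descend over the handle.

```bash
python3 -m pendant '[[0,[0.0015,0.001,0.02],[0,0,0.3]],[0,[0.0015,0.001,0.04],[0,0,0.3]],[0,[0.0015,0.001,0.06],[0,0,0.3]],[0,[0.0015,0.001,0.08],[0,0,0.3]],[0,[0.0015,0.001,0.1],[0,0,0.3]],[0,[0.0015,0.001,0.12],[0,0,0.3]],[-0.2,[0.0015,0.001,0.12],[0,0,0.3]],[-0.5,[0.0015,0.001,0.12],[0,0,0.3]],[-0.5,[0.0015,0.001,0.12],[0,0,0.3]],[-0.5,[0.0015,0.001,0.12],[0,0,0.3]]]'
python3 -c "
from h import *
go([.4465,.025,.179],[180,0,-90])"
```

```text
clock: 2.7
tool_pos: [0.5094, 0.0264, 0.1811]
orientation: [-179.9, 0.0, -89.9]
force: [-1.2, 0.0, 0.2]
opening: 0.0243
gripper_force: 0.0
t 2.7 pos [0.5094 0.0264 0.1811] rpy [-1.7986e+02  4.0000e-02 -8.9880e+01] F [-1.2  0.   0.2] open 0.0243
shift [0.0012 0.0629 0.0019] turn [-0.14  0.04  0.12]
```

```bash
python3 -m pendant '[[-0.5,[0,0.006,0],[0,0,0]],[-0.5,[0,0.012,0],[0,0,0]],[-0.5,[0,0.018,0],[0,0,0]],[-0.5,[0,0.024,0],[0,0,0]],[-0.5,[0,0.030,0],[0,0,0]],[-0.5,[0,0.035,0],[0,0,0]],[-0.5,[0,0.04,0],[0,0,0]],[-0.5,[0,0.045,0],[0,0,0]],[-0.5,[0,0.05,0],[0,0,0]],[-0.5,[0,0.05,0],[0,0,0]]]'
python3 -m pendant '[[-0.5,[0,0.004,0],[0,0,0]],[-0.5,[0,0.007,0],[0,0,0]],[-0.5,[0,0.01,0],[0,0,0]],[-0.5,[0,0.0125,0],[0,0,0]],[-0.5,[0,0.0125,0],[0,0,0]],[-0.5,[0,0.0125,0],[0,0,0]],[-0.5,[0,0.0125,0],[0,0,0]],[-0.5,[0,0.0125,0],[0,0,0]],[-0.5,[0,0.0125,0],[0,0,0]],[-0.5,[0,0.0125,0],[0,0,0]]]'
python3 -c "
from h import *
for n in ('top','side'): cv2.imwrite(f'pics/{n}2.png',viewer.snapshot(n)[:,:,::-1])
a=cv2.imread('pics/top2.png')[180:260,215:335];b=cv2.imread('pics/side2.png')[180:300,240:340]
a=cv2.resize(a,None,fx=4,fy=4);b=cv2.resize(b,None,fx=3,fy=3)
c=np.zeros((360,790,3),np.uint8);c[:320,:480]=a;c[:360,485:785]=b
cv2.imwrite('pics/crop2.png',c)
go([.5085,.025,.179],[180,0,-90])"
```

```text
clock: 3.53
tool_pos: [0.4577, 0.0255, 0.1797]
orientation: [-180.0, 0.0, -89.9]
force: [3.9, 0.6, 2.6]
opening: 0.0217
gripper_force: 2.0
clock: 4.37
tool_pos: [0.4458, 0.0254, 0.1788]
orientation: [179.9, -0.0, -90.0]
force: [6.6, -0.5, -2.1]
opening: 0.0219
gripper_force: 2.7
t 4.47 pos [0.4457 0.0254 0.1788] rpy [ 1.7994e+02 -2.0000e-02 -8.9960e+01] F [ 5.5 -0.8 -0.9] open 0.0217
shift [ 0.0004 -0.0628 -0.0002] turn [ 0.06 -0.02  0.04]
```

View pics/crop2.png

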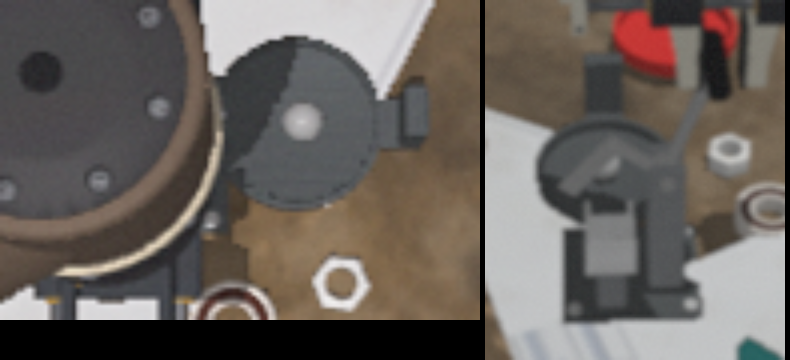

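The ball already lies in the dish, at crop pixel (303,122), and the lever leans forward. I'll press slightly further to be sure of the stroke, then ease it back.

```bash
python3 -m pendant '[[-0.5,[0,0.0015,0],[0,0,0]],[-0.5,[0,0.003,0],[0,0,0]],[-0.5,[0,0.003,0],[0,0,0]],[-0.5,[0,0.003,0],[0,0,0]],[-0.5,[0,0.003,0],[0,0,0]],[-0.5,[0,0.003,0],[0,0,0]]]'
python3 -m pendant '[[-0.5,[0,-0.003,0],[0,0,0]],[-0.5,[0,-0.006,0],[0,0,0]],[-0.5,[0,-0.009,0],[0,0,0]],[-0.5,[0,-0.012,0],[0,0,0]],[-0.5,[0,-0.015,0],[0,0,0]],[-0.5,[0,-0.018,0],[0,0,0]],[-0.5,[0,-0.021,0],[0,0,0]],[-0.5,[0,-0.024,0],[0,0,0]],[-0.5,[0,-0.027,0],[0,0,0]],[-0.5,[0,-0.03,0],[0,0,0]]]'
python3 -m pendant '[[-0.5,[0,-0.003,0],[0,0,0]],[-0.5,[0,-0.006,0],[0,0,0]],[-0.5,[0,-0.009,0],[0,0,0]],[-0.5,[0,-0.012,0],[0,0,0]],[-0.5,[0,-0.015,0],[0,0,0]],[-0.5,[0,-0.018,0],[0,0,0]],[-0.5,[0,-0.021,0],[0,0,0]],[-0.5,[0,-0.024,0],[0,0,0]],[-0.5,[0,-0.027,0],[0,0,0]],[-0.5,[0,-0.03,0],[0,0,0]]]'
python3 -m pendant '[[-0.5,[0,-0.002,0],[0,0,0]],[-0.5,[0,-0.004,0],[0,0,0]],[-0.5,[0,-0.0055,0],[0,0,0]],[-0.5,[0,-0.0055,0],[0,0,0]],[-0.5,[0,-0.0055,0],[0,0,0]]]'
```

```text
clock: 4.97
tool_pos: [0.4439, 0.0255, 0.179]
orientation: [-179.9, -0.0, -89.9]
force: [11.0, -1.9, -4.9]
opening: 0.0218
gripper_force: 5.2
clock: 5.8
tool_pos: [0.4731, 0.0256, 0.1793]
orientation: [180.0, 0.0, -90.0]
force: [3.5, 0.1, 0.7]
opening: 0.022
gripper_force: 1.6
clock: 6.63
tool_pos: [0.5032, 0.0255, 0.1795]
orientation: [180.0, -0.0, -90.0]
force: [1.3, 0.2, -2.4]
opening: 0.0219
gripper_force: 0.8
clock: 7.05
tool_pos: [0.5083, 0.0255, 0.1794]
orientation: [180.0, -0.0, -90.0]
force: [0.2, -0.1, -0.7]
opening: 0.0222
gripper_force: 0.0
```

```bash
python3 -m pendant '[[0,[0,0,0],[0,0,0]],[0,[0,0,0],[0,0,0]],[0,[0,0,0],[0,0,0]],[0,[0,0,-0.02],[0,0,0]],[0,[0,0,-0.05],[0,0,0]],[0,[0,0,-0.08],[0,0,0]],[0,[0,0,-0.1],[0,0,0]],[0,[0.04,0,-0.1],[0,0,-7]],[0,[0.08,0,-0.1],[0,0,-14]],[0,[0.12,-0.005,-0.1],[0,0,-21]]]'
python3 -m pendant '[[0,[0.037,-0.008,0],[0,0,-69]],[0,[0.037,-0.008,0],[0,0,-69]],[0,[0.037,-0.008,0],[0,0,-69]],[0,[0.037,-0.008,0],[0,0,-69]],[0,[0.037,-0.008,0],[0,0,-69]],[0,[0.037,-0.008,0],[0,0,-69]],[0,[0.037,-0.008,0],[0,0,-69]],[0,[0.037,-0.008,0],[0,0,-69]],[0,[0.037,-0.008,0],[0,0,-69]],[0,[0.037,-0.008,0],[0,0,-69]]]'
python3 -c "
from h import *
go([.516,-.1315,.06-.0188+.004-.004],[180,0,0])
for n in ('top','side','wrist'): cv2.imwrite(f'pics/{n}3.png',viewer.snapshot(n)[:,:,::-1])
p=viewer.camera_params('wrist')
import json;json.dump({k:np.array(v).tolist() for k,v in p.items()},open('w3.json','w'))
c=np.zeros((420,790,3),np.uint8)
c[:,:420]=cv2.imread('pics/wrist3.png')[:,70:490];c[:360,425:785]=cv2.resize(cv2.imread('pics/side3.png')[180:300,230:350],None,fx=3,fy=3)
cv2.imwrite('pics/crop3.png',c)"
```

```text
clock: 7.88
tool_pos: [0.5123, -0.0842, 0.2804]
orientation: [-179.9, 0.0, -70.6]
force: [0.3, 0.1, 1.3]
opening: 0.0438
gripper_force: 0.0
clock: 8.72
tool_pos: [0.5321, -0.1159, 0.2795]
orientation: [-180.0, 0.0, -1.7]
force: [-0.3, -0.0, 0.7]
opening: 0.0437
gripper_force: 0.0
t 8.72 pos [ 0.5321 -0.1159  0.2795] rpy [-1.80e+02  1.00e-02 -1.65e+00] F [-0.3 -0.   0.7] open 0.0437
shift [-0.0156  0.0161  0.2383] turn [-0.    0.01 -1.65]
```

View pics/crop3.png

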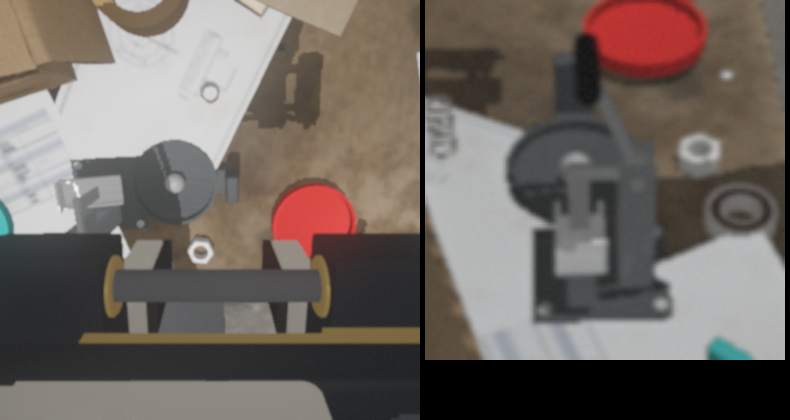

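The lever is back at rest, the ball is in the dish at wrist pixel (245,184), and the grip top is near (303,177). I'll refine the grip position and yaw from this view.

Run:
```python
import cv2
a=cv2.imread("pics/wrist3.png")[130:230,190:320]
cv2.imwrite("pics/crop4.png",cv2.convertScaleAbs(cv2.resize(a,None,fx=6,fy=6,interpolation=cv2.INTER_CUBIC),alpha=1.8))
```

```text
(no output)
```

View pics/crop4.png

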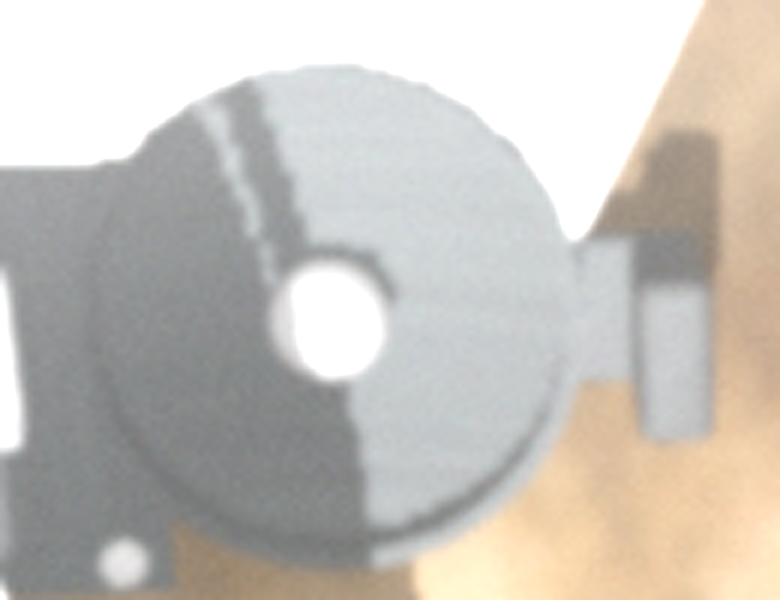

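The block's top face has corners at crop pixels (642,283), (712,283), (708,438) and (645,440). The rim centre is about (335,313) and the ball is at (328,321).

Run:
```python
from h import *;import json
p={k:np.array(v) for k,v in json.load(open('w3.json')).items()}
q=lambda c:(190+(c[0]+.5)/6-.5,130+(c[1]+.5)/6-.5)
P=np.array([onz(p,q(c),.074) for c in((642,283),(712,283),(708,438),(645,440))]);print(P.round(4))
m=P.mean(0);d=onz(p,q((335,313)),.028);b=onz(p,q((328,321)),.022)
print("grip",m,"dish",d,"ball",b,"dist",np.linalg.norm((m-d)[:2]))
e=(P[0]+P[1]-P[2]-P[3])/2;print("x-axis deg",np.degrees(np.arctan2(e[1],e[0])),"centre-line deg",np.degrees(np.arctan2(m[0]-d[0],-(m[1]-d[1]))))
go([m[0],m[1],.0415],[180,0,0])
```

```text
[[ 0.5319 -0.1264  0.074 ]
 [ 0.5314 -0.1388  0.074 ]
 [ 0.503  -0.1375  0.074 ]
 [ 0.5031 -0.126   0.074 ]]
grip [ 0.51734423 -0.13217588  0.074     ] dish [ 0.51942268 -0.06568074  0.028     ] ball [ 0.51662351 -0.06337057  0.022     ] dist 0.06652761316044818
x-axis deg -1.7157498507439684 centre-line deg -1.790323508266146
t 8.87 pos [ 0.5322 -0.1159  0.2795] rpy [-180.      0.     -2.18] F [0.5 0.4 0.6] open 0.044
shift [-0.0142  0.0168  0.238 ] turn [-0.    0.   -2.18]
```

```bash
python3 -m pendant '[[0,[-0.015,0.0165,0],[0,0,-1]],[0,[-0.015,0.0165,0],[0,0,-1]],[0,[-0.015,0.0165,0.04],[0,0,-1]],[0,[-0.015,0.0165,0.08],[0,0,-1]],[0,[-0.015,0.0165,0.12],[0,0,-1]],[0,[-0.015,0.0165,0.15],[0,0,-1]],[0,[-0.015,0.0165,0.17],[0,0,-1]],[0,[-0.015,0.0165,0.17],[0,0,-1]],[0,[-0.015,0.0165,0.17],[0,0,-1]],[0,[-0.015,0.0165,0.17],[0,0,-1]]]'
python3 -c "
from h import *
go([.517,-.132,.0415],[180,0,-1])"
```

```text
clock: 9.7
tool_pos: [0.5179, -0.1319, 0.111]
orientation: [180.0, -0.1, -1.1]
force: [0.2, -0.6, 0.7]
opening: 0.0439
gripper_force: 0.0
t 9.7 pos [ 0.5179 -0.1319  0.111 ] rpy [ 1.7998e+02 -1.1000e-01 -1.0800e+00] F [ 0.2 -0.6  0.7] open 0.0439
shift [-0.001   0.0001  0.0695] turn [ 0.02 -0.11 -0.08]
```

```bash
python3 -m pendant '[[0,[-0.001,0,0.015],[0,0,0]],[0,[-0.001,0,0.03],[0,0,0]],[0,[-0.001,0,0.045],[0,0,0]],[0,[-0.001,0,0.055],[0,0,0]],[0,[-0.001,0,0.063],[0,0,0]],[0,[-0.001,0,0.069],[0,0,0]],[0,[-0.001,0,0.069],[0,0,0]],[0,[-0.001,0,0.069],[0,0,0]]]'
python3 -m pendant '[[-0.15,[0,0,0],[0,0,0]],[-0.3,[0,0,0],[0,0,0]],[-0.4,[0,0,0],[0,0,0]],[-0.5,[0,0,0],[0,0,0]],[-0.6,[0,0,0],[0,0,0]],[-0.65,[0,0,0],[0,0,0]],[-0.7,[0,0,0],[0,0,0]],[-0.8,[0,0,0],[0,0,0]],[-1,[0,0,0],[0,0,0]],[-1,[0,0,0],[0,0,0]]]'
python3 -m pendant '[[-1,[0,0,0],[0,0,0]],[-1,[0,0,0],[0,0,0]],[-1,[0,0,0],[0,0,0]],[-1,[0,0,0],[0,0,0]],[-1,[0,0,0],[0,0,0]]]'
python3 -c "
from h import *
go([.517,-.132,.1],[180,0,-1])"
```

```text
clock: 10.37
tool_pos: [0.516, -0.1319, 0.0409]
orientation: [180.0, -0.0, -1.0]
force: [-0.8, -0.1, -0.6]
opening: 0.0438
gripper_force: 0.0
clock: 11.2
tool_pos: [0.5157, -0.1319, 0.0405]
orientation: [180.0, 0.0, -1.0]
force: [-0.3, 0.2, 1.4]
opening: 0.0137
gripper_force: 29.9
clock: 11.62
tool_pos: [0.5157, -0.1319, 0.0405]
orientation: [180.0, 0.0, -1.0]
force: [-0.7, -0.7, 2.9]
opening: 0.0139
gripper_force: 29.9
t 11.62 pos [ 0.5157 -0.1319  0.0405] rpy [180.     0.    -1.04] F [-0.7 -0.7  2.9] open 0.0139
shift [ 0.0013  0.0001 -0.0595] turn [ 0.    0.   -0.04]
```

Gripped at 29.9 N. I'll lift 20 mm slowly and check the tilt.

```bash
python3 -m pendant '[[-1,[0,0,-0.001],[0,0,0]],[-1,[0,0,-0.003],[0,0,0]],[-1,[0,0,-0.005],[0,0,0]],[-1,[0,0,-0.008],[0,0,0]],[-1,[0,0,-0.011],[0,0,0]],[-1,[0,0,-0.014],[0,0,0]],[-1,[0,0,-0.016],[0,0,0]],[-1,[0,0,-0.018],[0,0,0]],[-1,[0,0,-0.018],[0,0,0]],[-1,[0,0,-0.018],[0,0,0]]]'
python3 -c "
from h import *
go([.517,-.132,.14],[180,0,-1])
for n in ('side','wrist'): cv2.imwrite(f'pics/{n}5.png',viewer.snapshot(n)[:,:,::-1])
c=np.zeros((420,790,3),np.uint8)
c[:,:420]=cv2.imread('pics/wrist5.png')[:,70:490];c[:360,425:785]=cv2.resize(cv2.imread('pics/side5.png')[180:300,230:350],None,fx=3,fy=3)
cv2.imwrite('pics/crop5.png',c)"
```

```text
clock: 12.45
tool_pos: [0.5158, -0.1319, 0.0587]
orientation: [-180.0, -0.0, -1.0]
force: [0.1, 0.7, -2.7]
opening: 0.0141
gripper_force: 29.9
t 12.45 pos [ 0.5158 -0.1319  0.0587] rpy [-1.80e+02 -2.00e-02 -1.04e+00] F [ 0.1  0.7 -2.7] open 0.0141
shift [ 0.0013  0.0001 -0.0813] turn [-0.   -0.02 -0.04]
```

View pics/crop5.png

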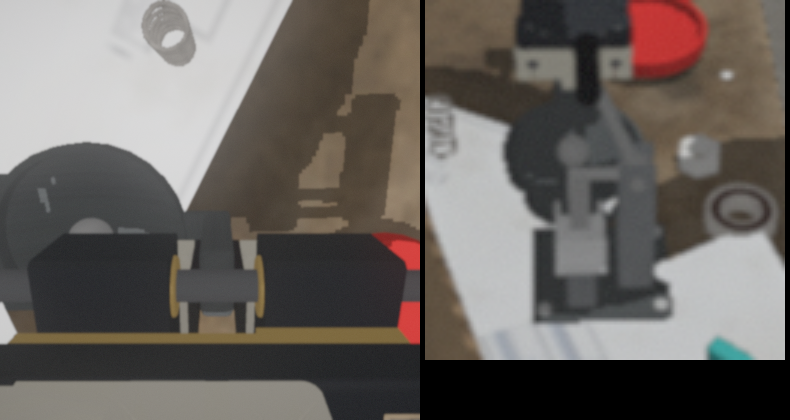

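The dish carries level with the ball in its middle, at wrist pixel (162,230). I'll continue the lift.

```bash
python3 -m pendant '[[-1,[0,0,-0.002],[0,0,0]],[-1,[0,0,-0.006],[0,0,0]],[-1,[0,0,-0.011],[0,0,0]],[-1,[0,0,-0.016],[0,0,0]],[-1,[0,0,-0.021],[0,0,0]],[-1,[0,0,-0.026],[0,0,0]],[-1,[0,0,-0.031],[0,0,0]],[-1,[0,0,-0.036],[0,0,0]],[-1,[0,0,-0.039],[0,0,0]],[-1,[0,0,-0.04],[0,0,0]]]'
python3 -m pendant '[[-1,[0,0,-0.002],[0,0,0]],[-1,[0,0,-0.006],[0,0,0]],[-1,[0,0,-0.011],[0,0,0]],[-1,[0,0,-0.016],[0,0,0]],[-1,[0,0,-0.021],[0,0,0]],[-1,[0,0,-0.026],[0,0,0]],[-1,[0,0,-0.031],[0,0,0]],[-1,[0,0,-0.036],[0,0,0]],[-1,[0,0,-0.039],[0,0,0]],[-1,[0,0,-0.04],[0,0,0]]]'
python3 -m pendant '[[-1,[0,0,0],[0,0,0]],[-1,[0,0,0],[0,0,0]],[-1,[0,0,0],[0,0,0]],[-1,[0,0,0],[0,0,0]]]'
```

```text
clock: 13.38
tool_pos: [0.5161, -0.1319, 0.0993]
orientation: [-180.0, -0.1, -1.0]
force: [0.5, -0.3, -1.8]
opening: 0.0142
gripper_force: 29.9
clock: 14.22
tool_pos: [0.516, -0.1318, 0.1392]
orientation: [-180.0, -0.1, -1.0]
force: [0.0, 0.0, -1.8]
opening: 0.0138
gripper_force: 29.9
clock: 14.55
tool_pos: [0.5155, -0.1319, 0.1382]
orientation: [180.0, 0.0, -1.0]
force: [-0.2, -0.5, -2.4]
opening: 0.0139
gripper_force: 29.9
```

```bash
python3 -m pendant '[[-1,[-0.001,0,0],[0,0,1]],[-1,[-0.002,0,0],[0,0,3]],[-1,[-0.004,0,0],[0,0,6]],[-1,[-0.006,0,0],[0,0,9]],[-1,[-0.008,0,0],[0,0,12]],[-1,[-0.010,0,0],[0,0,15]],[-1,[-0.012,0,0],[0,0,18]],[-1,[-0.014,0,0],[0,0,21]],[-1,[-0.016,0,0],[0,0,23]],[-1,[-0.017,0,0],[0,0,24]]]'
python3 -m pendant '[[-1,[-0.001,0.0005,0],[0,0,1]],[-1,[-0.002,0.001,0],[0,0,3]],[-1,[-0.004,0.002,0],[0,0,6]],[-1,[-0.006,0.003,0],[0,0,9]],[-1,[-0.008,0.004,0],[0,0,12]],[-1,[-0.010,0.005,0],[0,0,15]],[-1,[-0.012,0.0055,0],[0,0,18]],[-1,[-0.0135,0.006,0],[0,0,21]],[-1,[-0.0145,0.0065,0],[0,0,23]],[-1,[-0.015,0.007,0],[0,0,24]]]'
python3 -m pendant '[[-1,[-0.0005,0.001,0],[0,0,1]],[-1,[-0.0015,0.002,0],[0,0,3]],[-1,[-0.003,0.004,0],[0,0,6]],[-1,[-0.0045,0.006,0],[0,0,9]],[-1,[-0.006,0.008,0],[0,0,12]],[-1,[-0.007,0.0095,0],[0,0,15]],[-1,[-0.008,0.011,0],[0,0,18]],[-1,[-0.009,0.012,0],[0,0,21]],[-1,[-0.01,0.013,0],[0,0,23]],[-1,[-0.0105,0.013,0],[0,0,24]]]'
python3 -m pendant '[[-1,[0,0,0],[0,0,1]],[-1,[0,0,0],[0,0,3]],[-1,[0,0,0],[0,0,6]],[-1,[0,0,0],[0,0,9]],[-1,[0,0,0],[0,0,12]],[-1,[0,0,0],[0,0,14.5]],[-1,[0,0,0],[0,0,16.5]],[-1,[0,0,0],[0,0,17.5]],[-1,[0,0,0],[0,0,18]],[-1,[0,0,0],[0,0,18]]]'
python3 -m pendant '[[-1,[0,0,0],[0,0,0]],[-1,[0,0,0],[0,0,0]],[-1,[0,0,0],[0,0,0]],[-1,[0,0,0],[0,0,0]],[-1,[0,0,0],[0,0,0]],[-1,[0,0,0],[0,0,0]]]'
python3 -c "
from h import *
go([.465,-.132,.14],[180,0,-91])
for n in ('side','wrist'): cv2.imwrite(f'pics/{n}6.png',viewer.snapshot(n)[:,:,::-1])
c=np.zeros((420,790,3),np.uint8)
c[:,:420]=cv2.imread('pics/wrist6.png')[:,70:490];c[:420,425:785]=cv2.resize(cv2.imread('pics/side6.png')[120:260,220:340],None,fx=3,fy=3)
cv2.imwrite('pics/crop6.png',c)"
```

```text
clock: 15.38
tool_pos: [0.4983, -0.1316, 0.1383]
orientation: [180.0, 0.0, -25.2]
force: [-1.0, 0.4, -2.7]
opening: 0.0136
gripper_force: 29.9
clock: 16.22
tool_pos: [0.482, -0.1315, 0.1385]
orientation: [180.0, 0.0, -49.1]
force: [0.8, -0.3, -2.4]
opening: 0.0135
gripper_force: 29.9
clock: 17.05
tool_pos: [0.4652, -0.1322, 0.1385]
orientation: [180.0, 0.0, -73.1]
force: [0.3, 1.0, -2.5]
opening: 0.0141
gripper_force: 29.9
clock: 17.88
tool_pos: [0.4655, -0.1321, 0.1385]
orientation: [180.0, 0.0, -91.0]
force: [0.5, -0.7, -2.3]
opening: 0.0139
gripper_force: 29.9
clock: 18.38
tool_pos: [0.4655, -0.1322, 0.1385]
orientation: [-180.0, -0.0, -91.0]
force: [-1.5, 0.4, -2.7]
opening: 0.0139
gripper_force: 29.9
t 18.38 pos [ 0.4655 -0.1322  0.1385] rpy [-180.     -0.    -91.03] F [-1.5  0.4 -2.7] open 0.0139
shift [-0.0002  0.0005 -0.0015] turn [-0.   -0.   -0.03]
```

View pics/crop6.png

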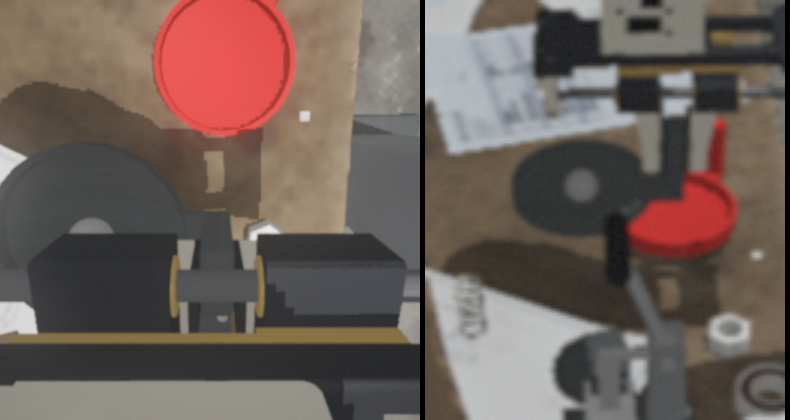

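The dish is up, level and turned a quarter. The ball is central at side-crop pixel (581,186), and the lever is at rest.

```bash
python3 -m pendant '[[-1,[0,0,0],[0,0,0]],[-1,[0,0,0],[0,0,0]],[-1,[0,0,0],[0,0,0]],[-1,[0,0,0],[0,0,0]],[-1,[0,0,0],[0,0,0]],[-1,[0,0,0],[0,0,0]]]'
python3 -c "
from plant import workorder
print(workorder.close_job())"
```

```text
clock: 18.98
tool_pos: [0.4654, -0.1321, 0.1385]
orientation: [180.0, 0.0, -91.0]
force: [0.5, 0.4, -2.3]
opening: 0.0141
gripper_force: 29.9
the job is handed in; nothing more can be done
None
```

I handed the job in at about 19 s: the lever was pulled and eased back, and the dish is held about 10 cm up, level and turned a quarter turn, with the ball in its middle; the interface returned no verdict.

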